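Pair the yellow-taped wireless pack

ROBOT

A 7-joint arm with a two-finger parallel gripper is mounted at the origin on the work surface. World frame = base frame: x ahead of the robot, y to its left, z up, the work surface at z = 0. Lengths are in m, angles in rad, forces in N, time in s.
With the tool pointing down it reaches from about 0.425 to 0.925 m from the base axis. Payload 6.8 kg.
Tool frame: the origin (TCP) lies on the front face of the gripper's body, between the roots of the fingers; the fingertips stand 73 mm ahead of it and the grasp point (between the pads) lies 54 mm ahead of it (env.nose_length is the distance from the TCP to the fingertips, in m); z points along the fingers, y is the direction in which the jaws open and shut (so a half turn about z gives the same grasp; the last joint's range is limited). The gripper opens to 85 mm and grips with 20 to 120 N. Pads are 22 mm wide; open, the fingers measure 114 mm over their backs; the gripper's body (76 mm by 85 mm) begins 54 mm behind the grasp point. The pads swing forward as they close: fully open they stand 13 mm farther back than shut.
Start: joints at [1.106, 0.477, 0.022, 1.555, -0.011, 1.109, -0.083], TCP at [0.236, -0.633, 0.304] pointing down, gripper open.
Joint ranges: [-2.96, 2.96], [-0.34, 2.1], [-1.41, 1.46], [0.24, 2.44], [-1.37, 4.51], [0.17, 1.92], [-2.96, 2.96]. Speed limits (rad/s): [2.39, 2.39, 3.14, 3.14, 3.14, 3.14, 3.14].

INTERFACE

Orientations are given as a unit quaternion [w, x, y, z].
In Python, from cell import env, kin, camera, calibration, job gives the robot as it stands. The module is installed in compiled form; this text tells all that it offers. Calls block until the motion is done:
- env.reach(position, orientation): joint-space move of the TCP to a pose.
- env.movel(position, velocity=0.15, rot=None, stop_force=None): straight line of the TCP; rot=None keeps the orientation; velocity is the mean speed in m/s. With stop_force (N) it stops when the force on the tool has changed by that much, and returns True; else False.
- env.goto_joints(angles): joint-space move.
- env.grip(opening, f_grip=None): finger opening in m; f_grip is the grip in N (None keeps the last); returns when the fingers have stopped.
- env.dwell(seconds).
- kin.inverse_kinematics(position, orientation): joint angles nearest the present ones, or None.
- env.get_state(): the state.
- camera(name): name is "scene" or "top"; returns (picture, depth): 384x512x3 uint8, blue, green, red; 384x512 float32, m along the optical axis (not along the pixel's ray), 0 where there is no reading.
- calibration(name): a dict with "fx", "fy", "cx", "cy" (pixels), "rvec" (rotation vector, rad) and "tvec" (3), from world to camera coordinates, as OpenCV has them. Camera axes: x right, y down, z forward; pixel columns grow to the right and rows downward; lengths in m; the calibration is good to about 2 mm. A picture is of the moment at which its call begins. calibration takes no time and is no camera call.
A pose or a line that the arm cannot do raises env.PlanningError and nothing moves.
- job.job_done(): hands the job in, once; it reports no verdict.
The state is a dict: "time": time; "qpos": joint angles; "joint_velocities": joint speeds; "joint_torque": joint torques, N m; "tcp_pos": TCP position; "orientation": TCP orientation; "force": force on the tool from outside, world axes, zero at the start; "torque": the same for the moment, N m; "opening": finger opening in m.
Only numpy, scipy, OpenCV 4.12 (cv2) and the standard library are available. Lean on these libraries where they do the work, as an engineer would, in place of code of your own. Each camera call takes 0.05 s, during which the arm holds its last target.

TASK

Get the yellow-taped wireless pack ready for the show, using only touches of the fingertips: first press the red end of the power strip's rocker fully down, then push the yellow channel key on the receiver fully down, where it stays, and last press the white key on the yellow-taped pack fully down for a moment and let it go. Keep to that order, press no blue or green channel key and no other pack's key, and leave the packs and everything else lying in their places, nothing picked up or pushed away.

Things in the scene. Friction and masses are not known exactly. Their poses are not given: they have to be found in the camera images.
- strip: power strip: dark grey box fixed to the table, 240 mm long (its own x) x 64 (y) x 45 mm high, with two round black sockets and one big rocker switch on top, centred 60 mm along its +x from its middle. Origin: centre of the underside
- rocker (a joint): angle of the rocker about its strip's y axis, rad: near 0 = off (as it starts), 0.4 = fully on, against its stop. It has no spring and stays where it is left; about 2 to 3 N on the red end moves it
- rocker_red (a point): on the top face of the rocker's red half, 22 mm out from the pivot (each half is 30 mm long x 30 mm wide). The pivot lies along the strip's y, 56 mm above the table; the red half is on the strip's +x side of it. Off: the red half stands up at 23 deg from level, this point about 67 mm above the table. Fully on: the red half is level, its face 59 mm above the table, and the dark half stands up
- receiver: radio receiver: grey box fixed to the table, 150 (x) x 170 (y) x 46 mm high, dark display on the far side (+x) of its top, two thin black aerials at its back edge up to 90 mm above the table, a row of three square keys along y on the near side (-x). Origin: centre of the underside
- ch_yellow_top (a point): centre of the top of the receiver's yellow channel key, a 26 mm square cap at the +y end of the row; 60 mm above the table when up, 52 mm when fully down; keys are 52 mm apart
- ch_yellow (a joint): how far the yellow channel key is pressed, m: 0 = up (as it starts), 0.008 = fully down. It has no spring: about 3 N moves it and it stays down once pressed
- ch_blue_top (a point): centre of the top of the receiver's blue channel key, a 26 mm square cap in the middle of the row; 60 mm above the table when up, 52 mm when fully down; keys are 52 mm apart
- ch_blue (a joint): how far the blue channel key is pressed, m: 0 = up (as it starts), 0.008 = fully down. It has no spring: about 3 N moves it and it stays down once pressed
- ch_green_top (a point): centre of the top of the receiver's green channel key, a 26 mm square cap at the -y end of the row; 60 mm above the table when up, 52 mm when fully down; keys are 52 mm apart
- ch_green (a joint): how far the green channel key is pressed, m: 0 = up (as it starts), 0.008 = fully down. It has no spring: about 3 N moves it and it stays down once pressed
- pack_yellow: loose pocket transmitter lying on its back: light grey box 90 (x) x 64 (y) x 24 mm thick, about 0.19 kg, with a band of yellow tape across its +x end (the end with the stubby 22 mm aerial), a small dark display, and a round white key. Origin: centre of the underside
- key_yellow_top (a point): centre of the top of the round white key (24 mm across) on the yellow-taped pack, 20 mm from the pack's middle towards the end without tape (-x); 31 mm above the table when up
- key_yellow (a joint): how far the yellow-taped pack's white key is pressed, m: 0 = up, 0.005 = fully down (about 4 N); springs back when let go
- pack_blue: loose pocket transmitter lying on its back: light grey box 90 (x) x 64 (y) x 24 mm thick, about 0.19 kg, with a band of blue tape across its +x end (the end with the stubby 22 mm aerial), a small dark display, and a round white key. Origin: centre of the underside
- key_blue_top (a point): centre of the top of the round white key (24 mm across) on the blue-taped pack, 20 mm from the pack's middle towards the end without tape (-x); 31 mm above the table when up
- key_blue (a joint): how far the blue-taped pack's white key is pressed, m: 0 = up, 0.005 = fully down (about 4 N); springs back when let go
- pack_green: loose pocket transmitter lying on its back: light grey box 90 (x) x 64 (y) x 24 mm thick, about 0.19 kg, with a band of green tape across its +x end (the end with the stubby 22 mm aerial), a small dark display, and a round white key. Origin: centre of the underside
- key_green_top (a point): centre of the top of the round white key (24 mm across) on the green-taped pack, 20 mm from the pack's middle towards the end without tape (-x); 31 mm above the table when up
- key_green (a joint): how far the green-taped pack's white key is pressed, m: 0 = up, 0.005 = fully down (about 4 N); springs back when let go
- tape_roll: loose roll of cream tape lying flat among the packs, 90 mm across, 24 mm high. Origin: centre of the underside. Leave alone
- mic: loose hand microphone lying along y at the far side, 225 mm long, 50 mm high. Origin: under its middle. Leave alone
- spray_can: loose standing spray can, 56 mm across, 160 mm tall, at the far side. Origin: centre of the underside. Leave alone
- carton: loose small cardboard box 80 x 100 x 70 mm high, at the far side. Origin: centre of the underside. Leave alone
- screwdriver: loose red-handled screwdriver, about 200 mm long, lying on the robot's side of the table. Leave alone
Things that resemble listed ones, but are neither listed nor needed, are in the scene too. What is shaped like the pack_yellow but brown is not meant.

How it is judged:
By the outcome, as a careful person would: the job done as asked, in the order asked, and still so for the second after the job is handed in, with the robot touching nothing.
It also fails if it takes over 54 s, if anything falls off the work surface, if the arm or the gripper's body presses on something with over 40 N, if the wrist force passes 120 N, or if a joint passes its speed limit or range.

## Working session

There is one attempt and no reset: what is moved stays moved. The work goes in short steps, each a Python script; the robot and the scene stay as the last script left them, time stands still between calls to the robot, and variables do not carry over. Pictures are saved under pics/ and viewed, and the job is handed in when it is done.

```bash
mkdir -p pics; python3 - <<'E'
from cell import env, kin, camera, calibration, job
import cv2, numpy as np
for n in ("scene","top"):
    p,d=camera(n); cv2.imwrite(f"pics/{n}0.png",p); np.savez(f"{n}0.npz",p=p,d=d)
    cv2.imwrite(f"pics/{n}0b.png",cv2.resize(p,(800,600),interpolation=cv2.INTER_CUBIC))
    print(n,calibration(n))
s=env.get_state(); print(s["time"],s["tcp_pos"],s["orientation"],s["opening"],s["force"],env.nose_length)
E
```

```text
scene {'fx': 349.17300132254513, 'fy': 349.17300132254513, 'cx': 256.02836602623796, 'cy': 191.3504981280499, 'rvec': array([ 1.5831425 ,  1.87786764, -0.84435399]), 'tvec': array([ 0.07900911, -0.27206255,  1.34550669])}
top {'fx': 459.43367991227836, 'fy': 459.43367991227836, 'cx': 256.95830710668866, 'cy': 186.72917653685374, 'rvec': array([ 2.20200242, -2.14696862,  0.09648517]), 'tvec': array([-0.00625989,  0.5469873 ,  1.23329381])}
0.1 [ 0.23563995 -0.63211819  0.30305269] [-7.65773171e-04  9.84121593e-01  1.77493852e-01 -1.93349212e-04] 0.0855291950664461 [ 0.01088516 -0.82957051  0.0894593 ] 0.0726
```

View pics/scene0b.png

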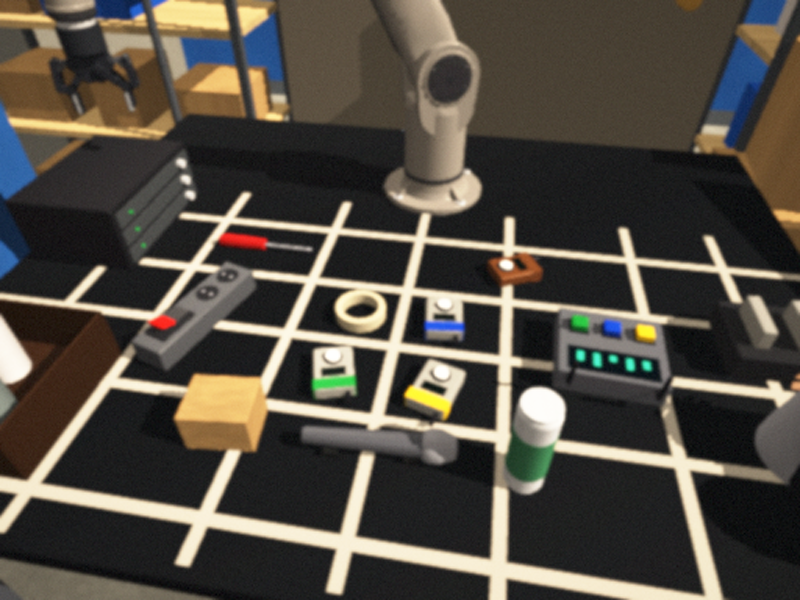

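View pics/top0b.png

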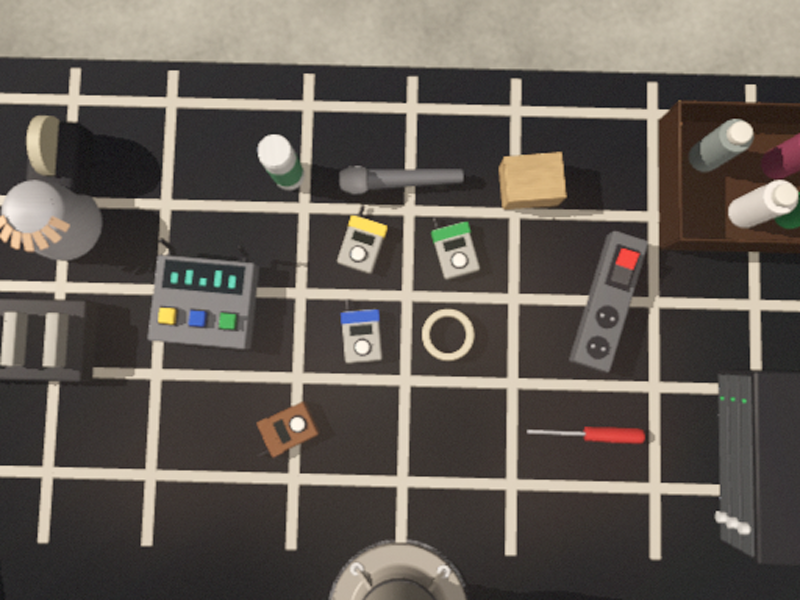

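The top view (800×600 scale) shows the yellow pack's white key near (358,254), the receiver's yellow key at (167,316) and the red rocker half at (627,259). The brown decoy pack is at (288,429). Next I compute positions.

```bash
cat > h.py <<'E'
import cv2, numpy as np
def cam(c):
    R,_=cv2.Rodrigues(c["rvec"]); return R,np.asarray(c["tvec"]).ravel()
def to_plane(c,u,v,z):
    R,t=cam(c); r=R.T@np.array([(u-c["cx"])/c["fx"],(v-c["cy"])/c["fy"],1]); o=-R.T@t
    return o+r*(z-o[2])/r[2]
def to_depth(c,u,v,d):
    R,t=cam(c); return R.T@(np.array([(u-c["cx"])/c["fx"]*d,(v-c["cy"])/c["fy"]*d,d])-t)
def comp(mask,near,rad):
    n,l,s,ce=cv2.connectedComponentsWithStats(mask.astype(np.uint8))
    best=[(s[i,4],i) for i in range(1,n) if np.hypot(*(ce[i]-near))<rad]
    a,i=max(best); return ce[i],a,l==i
E
python3 - <<'E'
from cell import calibration
from h import *
k=1.5625
tg={"top":dict(red=(627,259,.067),chy=(167,316,.06),chb=(198,318,.06),chg=(228,321,.06),key=(358,254,.031),tape=(368,228,.024),keyb=(361,347,.031),keyg=(459,260,.031),sock1=(607,316,.045),sock2=(597,348,.045)),
"scene":dict(red=(163,322,.067),chy=(646,333,.06),chb=(612,328,.06),chg=(580,323,.06),key=(440,373,.031),tape=(428,401,.024),keyb=(444,303,.031),keyg=(333,355,.031))}
for n in tg:
    f=np.load(n+"0.npz");p=f["p"];d=f["d"];c=calibration(n)
    hsv=cv2.cvtColor(p,cv2.COLOR_BGR2HSV);H,S,V=[hsv[...,i].astype(int) for i in range(3)]
    m=dict(red=((H<8)|(H>172))&(S>150)&(V>100),y=(abs(H-26)<8)&(S>130)&(V>130),b=(abs(H-115)<12)&(S>120)&(V>80),g=(abs(H-60)<15)&(S>110)&(V>80),w=(S<50)&(V>200))
    mm=dict(red='red',chy='y',chb='b',chg='g',key='w',tape='y',keyb='w',keyg='w')
    for q,(u,v,z) in tg[n].items():
        try:
            if q in mm: ce,a,l=comp(m[mm[q]],np.array([u,v])/k,12)
            else: ce=np.array([u,v])/k;a=0;l=np.zeros(d.shape,bool);l[int(ce[1]),int(ce[0])]=1
            dd=d[l];dd=dd[dd>0]; D=np.median(dd)
            print(n,q,ce.round(1),a,"plane",to_plane(c,*ce,z).round(4),"depth",to_depth(c,*ce,D).round(4))
        except Exception as e: print(n,q,e)
E
```

```text
top red [401.1 165. ] 142 plane [ 0.6109 -0.374   0.067 ] depth [ 0.6113 -0.3749  0.064 ]
top chy [106.6 201.7] 103 plane [0.4937 0.4054 0.06  ] depth [0.4938 0.4057 0.0591]
top chb [125.9 203.5] 97 plane [0.4903 0.3537 0.06  ] depth [0.4904 0.3541 0.0587]
top chg [145.4 205. ] 90 plane [0.4878 0.3021 0.06  ] depth [0.4878 0.3022 0.0596]
top key [228.2 161.4] 203 plane [0.614 0.088 0.031] depth [0.6151 0.0885 0.0235]
top tape [235.2 143.9] 179 plane [0.6643 0.0707 0.024 ] depth [0.6643 0.0707 0.0241]
top keyb [230.2 220.7] 207 plane [0.4524 0.0776 0.031 ] depth [0.4525 0.0781 0.0236]
top keyg [291.5 165.4] 210 plane [ 0.6074 -0.0853  0.031 ] depth [ 0.6084 -0.0858  0.0238]
top sock1 [388.5 202.2] 0 plane [ 0.5123 -0.3466  0.045 ] depth [ 0.512  -0.3454  0.0491]
top sock2 [382.1 222.7] 0 plane [ 0.457  -0.3294  0.045 ] depth [ 0.4569 -0.3289  0.0471]
scene red [104.  206.2] 109 plane [ 0.6193 -0.3676  0.067 ] depth [ 0.6156 -0.3707  0.063 ]
scene chy [412.9 212.9] 120 plane [0.5007 0.4071 0.06  ] depth [0.4997 0.4075 0.0591]
scene chb [391.5 209.8] 112 plane [0.4985 0.3549 0.06  ] depth [0.4974 0.3553 0.059 ]
scene chg [370.7 206.2] 94 plane [0.494  0.3034 0.06  ] depth [0.493  0.3037 0.0591]
scene key [283.4 241. ] 337 plane [0.6247 0.0925 0.031 ] depth [0.6199 0.0923 0.0254]
scene tape [274.3 256. ] 260 plane [0.6684 0.0761 0.024 ] depth [0.6676 0.076  0.023 ]
scene keyb max() iterable argument is empty
scene keyg [213.2 229.3] 314 plane [ 0.6169 -0.0856  0.031 ] depth [ 0.6122 -0.0872  0.0257]
```

```bash
python3 - <<'E'
from cell import calibration
from h import *
f=np.load("top0.npz");p=f["p"];d=f["d"];c=calibration("top")
R,t=cam(c); print("cam",-R.T@t)
g=[c2[:,:] for c2 in np.mgrid[0:384,0:512].astype(float)]
v,u=g; P=np.stack([(u-c["cx"])/c["fx"]*d,(v-c["cy"])/c["fy"]*d,d],-1); W=(P-t)@R
np.save("Wtop.npy",W)
fs=np.load("scene0.npz")["d"];cs=calibration("scene");Rs,ts=cam(cs)
Ps=np.stack([(u-cs["cx"])/cs["fx"]*fs,(v-cs["cy"])/cs["fy"]*fs,fs],-1); Ws=(Ps-ts)@Rs
A=np.concatenate([W[d>0],Ws[fs>0]])
xs=np.arange(0.1,0.9,.05); ys=np.arange(.6,-.8,-.05)
print("rows y, cols x",xs.round(2))
for y in ys:
    print(round(y,2),[int(1000*max([0],key=int) if len(q)==0 else 1000*np.max(q)) for x in xs for q in [A[(A[:,0]>=x)&(A[:,0]<x+.05)&(A[:,1]>=y-.05)&(A[:,1]<y)][:,2]]])
# crops
a=cv2.resize(p[125:255,370:425],None,fx=4.5,fy=4.5,interpolation=cv2.INTER_CUBIC)
b=cv2.resize(p[130:190,200:310],None,fx=4.5,fy=4.5,interpolation=cv2.INTER_CUBIC)
o=np.zeros((590,760,3),np.uint8);o[:a.shape[0],:a.shape[1]]=a;o[:b.shape[0],260:260+b.shape[1]]=b
e=cv2.resize(p[160:225,90:170],None,fx=4.5,fy=4.5,interpolation=cv2.INTER_CUBIC);o[280:280+e.shape[0],260:260+e.shape[1]]=e
cv2.imwrite("pics/crop1.png",o)
# white keys tight + strip top
hsv=cv2.cvtColor(p,cv2.COLOR_BGR2HSV)
for nm,(x,y) in dict(key=(229,163),keyb=(231,222),keyg=(294,166)).items():
    s=p[y-9:y+10,x-9:x+10].min(2); print(nm); 
    for th in (225,240):
        ys_,xs_=np.nonzero(s>th); print(th,len(xs_),xs_.mean()+x-9,ys_.mean()+y-9, to_plane(c,xs_.mean()+x-9,ys_.mean()+y-9,.031))
m=(abs(W[...,2]-.045)<.006)&(W[...,1]<-.27)&(W[...,1]>-.46)&(W[...,0]>.38)&(W[...,0]<.72)
pt=W[m][:,:2].astype(np.float32); r=cv2.minAreaRect(pt*1000);print("strip",len(pt),r)
m=(abs(W[...,2]-.046)<.004)&(W[...,1]>.2)&(W[...,1]<.5)&(W[...,0]>.4)&(W[...,0]<.7)
print("rec",cv2.minAreaRect(W[m][:,:2].astype(np.float32)*1000))
m=(abs(W[...,2]-.024)<.006)&(abs(W[...,1]-.08)<.06)&(abs(W[...,0]-.635)<.055)
print("pack",cv2.minAreaRect(W[m][:,:2].astype(np.float32)*1000))
E
```

```text
cam [0.43386771 0.00441671 1.27749255]
rows y, cols x [0.1  0.15 0.2  0.25 0.3  0.35 0.4  0.45 0.5  0.55 0.6  0.65 0.7  0.75
 0.8  0.85]
0.6 [6, 5, 8, 6, 7, 55, 91, 90, 55, 121, 133, 130, 115, 76, 76, 8]
0.55 [6, 6, 8, 5, 7, 45, 48, 49, 50, 5, 6, 5, 7, 8, 6, 6]
0.5 [8, 8, 6, 8, 5, 6, 8, 5, 5, 8, 9, 7, 6, 6, 5, 4]
0.45 [9, 6, 7, 6, 8, 6, 6, 64, 65, 53, 91, 8, 7, 7, 6, 5]
0.4 [7, 8, 7, 6, 7, 7, 50, 64, 62, 54, 46, 7, 6, 6, 6, 7]
0.35 [8, 6, 8, 7, 6, 7, 49, 65, 62, 55, 5, 7, 6, 8, 7, 5]
0.3 [8, 6, 7, 16, 30, 6, 51, 64, 60, 53, 90, 7, 7, 4, 5, 5]
0.25 [8, 6, 8, 30, 30, 5, 9, 7, 6, 6, 7, 7, 163, 166, 5, 6]
0.2 [8, 7, 7, 28, 35, 26, 6, 6, 6, 7, 5, 8, 161, 164, 6, 6]
0.15 [6, 6, 6, 24, 21, 6, 30, 30, 28, 28, 31, 27, 52, 49, 5, 9]
0.1 [15, 7, 7, 6, 6, 7, 33, 35, 30, 31, 35, 30, 52, 51, 5, 6]
0.05 [21, 7, 7, 7, 7, 7, 27, 33, 6, 7, 32, 27, 46, 45, 6, 6]
-0.0 [18, 7, 8, 6, 6, 7, 27, 29, 28, 8, 27, 31, 43, 43, 6, 5]
-0.05 [13, 6, 8, 6, 7, 8, 32, 26, 29, 32, 35, 29, 39, 42, 7, 7]
-0.1 [8, 7, 8, 6, 8, 6, 28, 29, 25, 28, 31, 28, 8, 6, 7, 7]
-0.15 [6, 7, 7, 10, 8, 6, 6, 8, 7, 9, 6, 7, 75, 76, 6, 7]

[... 879 characters left out ...]
2857142857 [0.61261013 0.08729243 0.031     ]
240 0 nan nan [nan nan nan]
keyb
225 39 231.15384615384616 221.76923076923077 [0.44947335 0.07495064 0.031     ]
240 0 nan nan [nan nan nan]
keyg
225 37 293.4594594594595 166.0810810810811 [ 0.60561078 -0.09080288  0.031     ]
240 0 nan nan [nan nan nan]
strip 1815 ((577.43017578125, -370.4600524902344), (100.66566467285156, 324.417724609375), 63.2978401184082)
rec ((530.3782958984375, 353.26318359375), (170.55654907226562, 167.4280242919922), 86.28314971923828)
pack ((634.1177368164062, 81.7637939453125), (64.83820343017578, 93.45817565917969), 73.7721176147461)<stdin>:26: RuntimeWarning: Mean of empty slice.
  ret = ret.dtype.type(ret / rcount)
```

View pics/crop1.png

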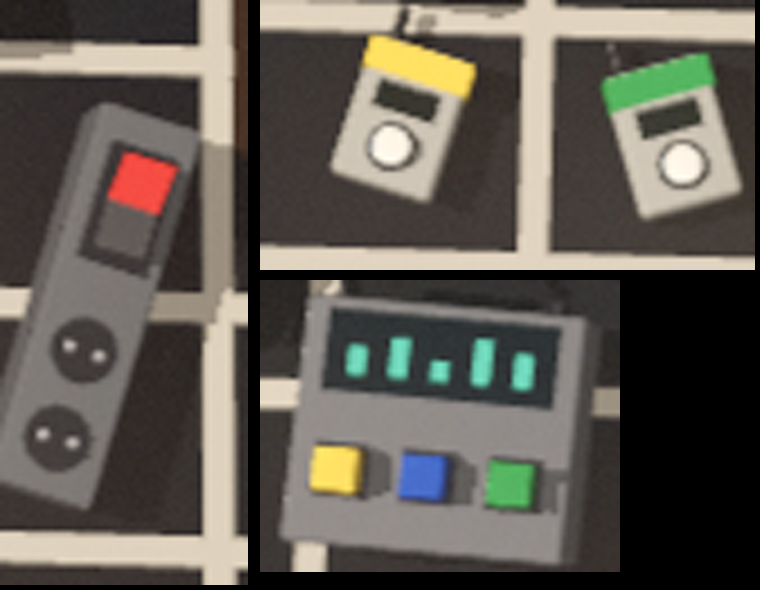

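```bash
cat >> h.py <<'E'
def q(yaw): # tool down
    return np.array([0,np.cos(yaw/2),np.sin(yaw/2),0])
E
python3 - <<'E'
from cell import env, kin, camera, calibration, job
from h import *
a=np.deg2rad(-16); N=env.nose_length
P=np.array([0.619,-0.3755])
env.grip(0.0)
env.reach([*P,0.13+N],q(a)); s=env.get_state(); print(s["time"],s["tcp_pos"],s["qpos"].round(2) if hasattr(s["qpos"],"round") else s["qpos"],s["opening"])
env.movel([*P,0.085+N],velocity=0.1)
h=env.movel([*P,0.055+N],velocity=0.03,stop_force=12)
s=env.get_state(); print(h,s["time"],s["tcp_pos"]-np.array([0,0,N]),s["force"])
env.movel([*P,0.15+N],velocity=0.15)
for n in ("top","scene"):
    p,d=camera(n); cv2.imwrite(f"pics/{n}1.png",cv2.resize(p,(800,600),interpolation=cv2.INTER_CUBIC))
print(env.get_state()["time"])
E
```

```text
2.5917 [ 0.61805002 -0.37722741  0.20297256] [ 0.43  0.65  0.05  1.51 -0.04  0.98 -1.36] -0.00028049768160348307
True 4.0333 [ 0.62014994 -0.37584067  0.05917353] [-1.52961022 -0.20947939  6.59479427]
4.8917
```

View scene.

View pics/scene1.png

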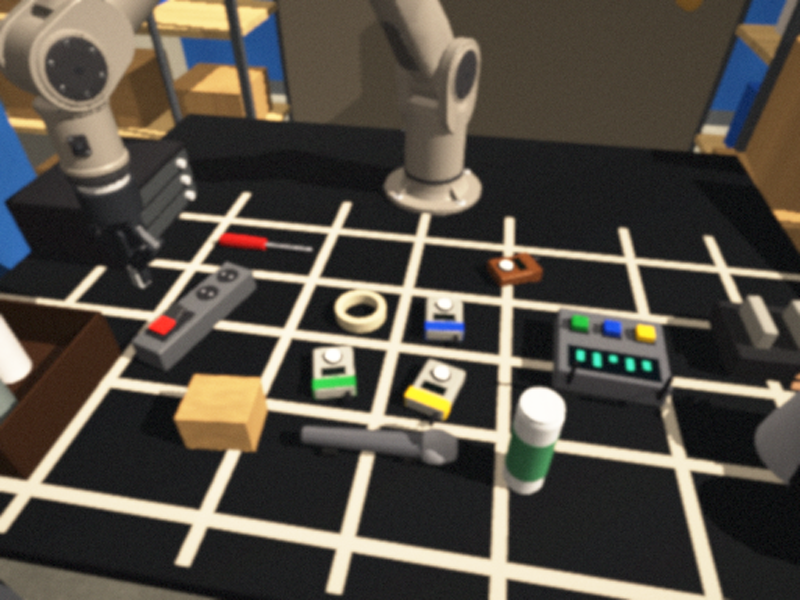

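The scene view shows the red half at (163,325), apparently level, with nothing disturbed. I'll verify with depth once the arm is clear, before pressing the yellow key.

```bash
python3 - <<'E'
from cell import env, kin, camera, calibration, job
from h import *
N=env.nose_length
P=np.array([0.4955,0.4055])
env.movel([0.619,-0.3755,0.22+N],velocity=0.2)
env.reach([*P,0.16+N],q(np.deg2rad(-3.5)))
s=env.get_state(); print(s["time"],s["tcp_pos"],s["qpos"])
o=[]
for n in ("top","scene"):
    p,d=camera(n); np.savez(n+"2.npz",p=p,d=d); c=calibration(n)
    for f in ("0","2"):
        z=np.load(n+f+".npz");p=z["p"];d=z["d"]
        for nm,w in dict(red=(.615,-.3745,.063),dark=(.584,-.3655,.06)).items():
            uv,_=cv2.projectPoints(np.array([w]),c["rvec"],c["tvec"],np.array([[c["fx"],0,c["cx"]],[0,c["fy"],c["cy"]],[0,0,1]]),None)
            u,v=uv.ravel().round().astype(int); D=np.median(d[v-1:v+2,u-1:u+2]); print(n,f,nm,u,v,to_depth(c,u,v,D).round(4))
        u,v=(401,165) if n=="top" else (104,206)
        o.append(cv2.resize(p[max(0,v-35):v+35,u-45:u+45],(400,290),interpolation=cv2.INTER_CUBIC))
cv2.imwrite("pics/cmp2.png",np.vstack([np.hstack(o[:2]),np.hstack(o[2:])]))
E
```

```text
8.1833 [0.49643044 0.40449691 0.23258112] [-0.55472171  0.51056279 -0.31035061  1.69197603  0.18297352  0.96762874
 -2.56588868]
top 0 red 401 164 [ 0.6135 -0.3738  0.0664]
top 0 dark 397 175 [ 0.5846 -0.3651  0.0599]
top 2 red 401 164 [ 0.6147 -0.3763  0.0583]
top 2 dark 397 175 [ 0.5837 -0.3628  0.0673]
scene 0 red 103 206 [ 0.6183 -0.371   0.0661]
scene 0 dark 112 199 [ 0.5831 -0.3663  0.0592]
scene 2 red 103 206 [ 0.6118 -0.3765  0.0591]
scene 2 dark 112 199 [ 0.5885 -0.3619  0.0648]
```

View pics/cmp2.png

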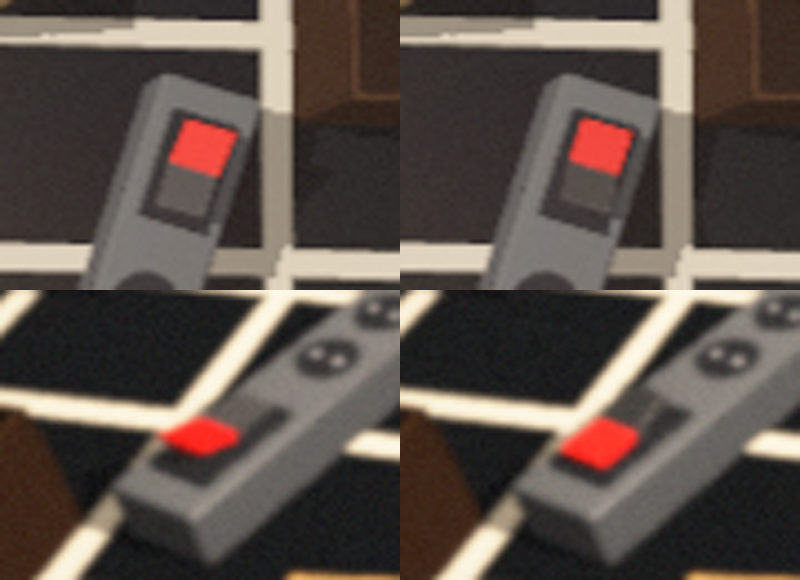

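The comparison shows the red half now level at 58–59 mm and the dark half raised, so the rocker is fully on. Next is the yellow channel key.

```bash
python3 - <<'E'
from cell import env, kin, camera, calibration, job
from h import *
N=env.nose_length
P=np.array([0.4955,0.4055])
env.movel([*P,0.072+N],velocity=0.12)
h=env.movel([*P,0.048+N],velocity=0.025,stop_force=12)
s=env.get_state(); print(h,s["time"],s["tcp_pos"]-np.array([0,0,N]),s["force"])
env.movel([*P,0.2+N],velocity=0.2)
K=np.array([0.614,0.0873])
env.reach([*K,0.15+N],q(np.deg2rad(-17)))
s=env.get_state(); print(s["time"],s["tcp_pos"],s["qpos"])
o=[]
for n in ("top","scene"):
    p,d=camera(n); np.savez(n+"3.npz",p=p,d=d); c=calibration(n)
    for f in ("0","3"):
        z=np.load(n+f+".npz");p=z["p"];d=z["d"]
        for nm,(u,v) in (dict(y=(107,201),b=(126,203),g=(145,205)) if n=="top" else dict(y=(413,212),b=(391,209),g=(371,205))).items():
            D=np.median(d[v-2:v+3,u-2:u+3]); print(n,f,nm,to_depth(c,u,v,D).round(4))
        u,v=(126,195) if n=="top" else (391,220)
        o.append(cv2.resize(p[max(0,v-35):v+35,u-45:u+45],(400,290),interpolation=cv2.INTER_CUBIC))
cv2.imwrite("pics/cmp3.png",np.vstack([np.hstack(o[:2]),np.hstack(o[2:])]))
E
```

```text
True 9.9417 [0.49558514 0.40560111 0.05203663] [-0.53893984 -0.94675293  7.12502087]
12.125 [0.61379311 0.0897917  0.22278235] [-0.09663184  0.48021794 -0.19809163  1.75601928  0.11312872  0.91589709
 -2.20617748]
top 0 y [0.4957 0.4044 0.0597]
top 0 b [0.4917 0.3539 0.0591]
top 0 g [0.4877 0.303  0.0599]
top 3 y [0.4961 0.4068 0.0525]
top 3 b [0.4917 0.3538 0.0593]
top 3 g [0.4877 0.3032 0.0594]
scene 0 y [0.4982 0.4076 0.0608]
scene 0 b [0.4969 0.3536 0.0611]
scene 0 g [0.4891 0.3045 0.0598]
scene 3 y [0.4892 0.4114 0.0527]
scene 3 b [0.4973 0.3534 0.0615]
scene 3 g [0.4914 0.3039 0.0619]
```

View pics/cmp3.png

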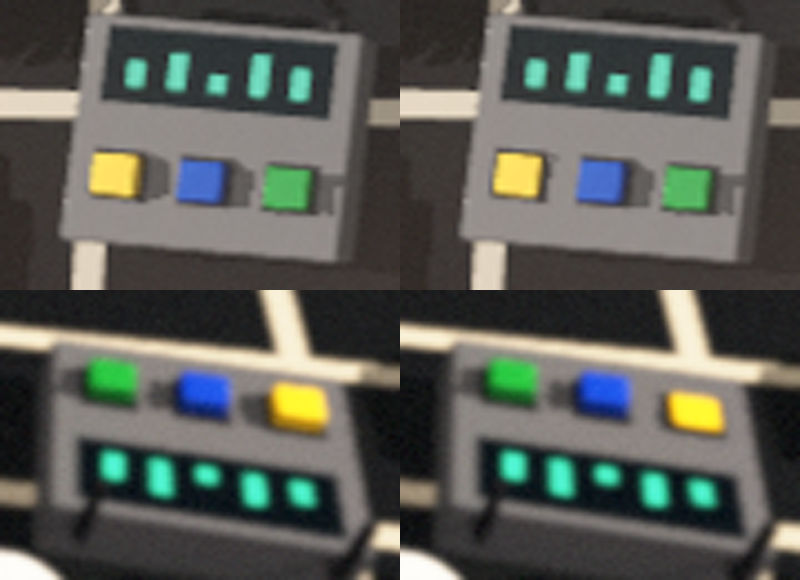

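The yellow key is down at about 52 mm, and blue and green are still up. Now the pack key.

```bash
python3 - <<'E'
from cell import env, kin, camera, calibration, job
from h import *
N=env.nose_length
K=np.array([0.614,0.0873])
env.movel([*K,0.045+N],velocity=0.1)
h=env.movel([*K,0.021+N],velocity=0.02,stop_force=14)
env.dwell(0.4)
s=env.get_state(); print(h,s["time"],s["tcp_pos"]-np.array([0,0,N]),s["force"])
env.movel([*K,0.06+N],velocity=0.05)
env.movel([*K,0.2+N],velocity=0.2)
env.reach([0.5,-0.17,0.25+N],q(np.deg2rad(-17)))
s=env.get_state(); print(s["time"],s["force"])
o=[]
for n in ("top","scene"):
    p,d=camera(n); np.savez(n+"4.npz",p=p,d=d); c=calibration(n)
    for f in ("0","4"):
        z=np.load(n+f+".npz");p=z["p"];d=z["d"]
        for nm,(u,v) in (dict(key=(228,162),red=(401,164),y=(107,201)) if n=="top" else dict(key=(282,239),red=(103,206),y=(413,212))).items():
            D=np.median(d[v-1:v+2,u-1:u+2]); print(n,f,nm,to_depth(c,u,v,D).round(4))
    cv2.imwrite(f"pics/{n}4.png",cv2.resize(p,(800,600)))
a=np.load("top0.npz")["p"];b=np.load("top4.npz")["p"]
o=[cv2.resize(x[125:235,195:305],(395,395),interpolation=cv2.INTER_CUBIC) for x in(a,b)]
cv2.imwrite("pics/cmp4.png",np.hstack(o))
E
```

```text
True 14.7417 [0.6140116  0.08729351 0.02609481] [-2.14243039 -0.8705834   9.1335098 ]
17.5333 [0.09421897 0.2976803  0.26748615]
top 0 key [0.6125 0.0886 0.03  ]
top 0 red [ 0.6135 -0.3738  0.0664]
top 0 y [0.4957 0.4042 0.0604]
top 4 key [0.6123 0.0885 0.0311]
top 4 red [ 0.5348 -0.2081  0.5971]
top 4 y [0.4961 0.4071 0.0516]
scene 0 key [0.6193 0.0884 0.0314]
scene 0 red [ 0.6183 -0.371   0.0661]
scene 0 y [0.4982 0.4076 0.0608]
scene 4 key [0.6191 0.0884 0.0312]
scene 4 red [ 0.612  -0.3764  0.0593]
scene 4 y [0.4893 0.4113 0.0528]
```

View pics/cmp4.png

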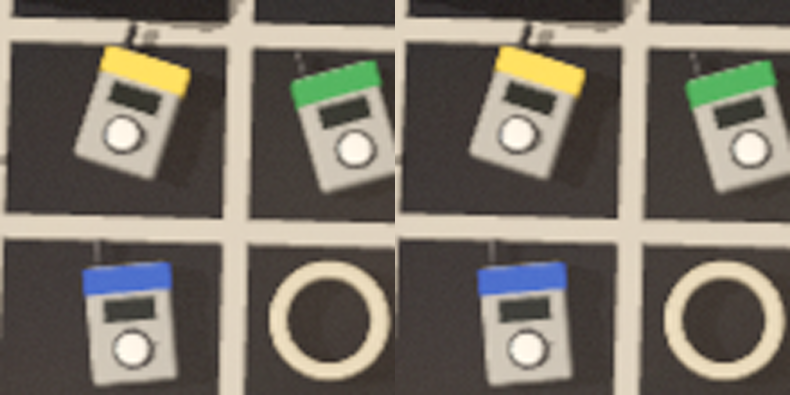

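View pics/scene4.png

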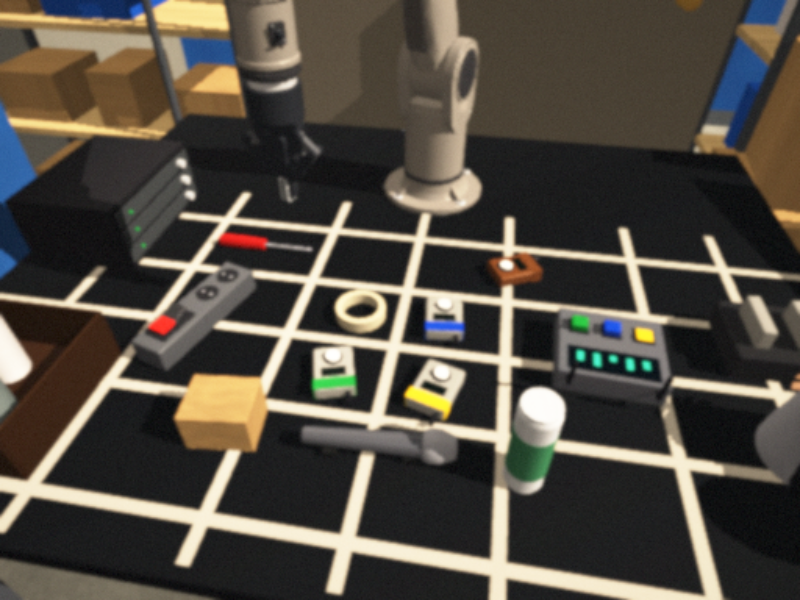

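The pack key was pressed to 26 mm, which is fully down, and it has sprung back to 31 mm. The packs are unmoved and the arm is clear.

```bash
python3 -c "
from cell import job
job.job_done()"
```

```text
the job is handed in; nothing more can be done
```

The job is done and handed in at about 18 s on the robot's clock. With the fingers shut, I pressed the rocker's red end, then the receiver's yellow key, then the white key on the yellow-taped pack.

| Step | Fingertip height at the stop | Last check |
|---|---|---|
| Rocker, red end | 59.2 mm (59 expected) | Red half level at about 59 mm, dark half raised |
| Yellow channel key | 52.0 mm (52 expected) | Still down at about 52 mm; blue and green still up |
| White key on the yellow-taped pack | 26.1 mm (26 expected), held 0.4 s | Back up at 31 mm |

In the before and after pictures nothing has visibly moved: packs, tape roll, microphone, can, carton and screwdriver all lie where they were. The arm was clear of everything when I handed in.

In the last check, the top camera's view of the rocker was blocked by the arm. The scene camera confirmed it, and both cameras had agreed on it earlier. No other checks failed or disagreed.

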